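Press a sealing mat onto a PCR plate with a hand-wheel press

ROBOT

A 6-joint arm with a two-finger parallel gripper is mounted at the origin on a cart in front of the work surface, level with it; the furniture and walls round the work are solid. World frame = base frame: x ahead of the robot, y to its left, z up, the work surface at z = 0. Lengths are in mm, angles in rad, forces in N, time in s.
With the tool pointing down it reaches from about 350 to 975 mm from the base axis. Payload 7.1 kg.
Tool frame: the origin (TCP) lies at the very end of the fingers, on their centre line; the grasp point (between the pads) lies 19 mm behind it; z points along the fingers, y is the direction in which the jaws open and shut (so a half turn about z gives the same grasp; the last joint's range is limited). The gripper opens to 88 mm and grips with 3 to 60 N. Pads are 20 mm wide; open, the fingers measure 115 mm over their backs; the gripper's body (75 mm by 178 mm) begins 61 mm behind the grasp point.
Start: joints at [-0.019, 0.423, 1.63, -0, 1.089, -0.019], TCP at [624.984, 0.026, 222.675] pointing down, gripper open.
Joint ranges: [-3, 3], [-0.9, 2.11], [0.09, 2.58], [-1.31, 4.45], [0.11, 2.69], [-2.54, 2.54]. Speed limits (rad/s): [2.39, 2.39, 3.01, 3.14, 3.14, 3.14].

INTERFACE

Orientations are given as a rotation vector (axis times angle).
In Python, from workcell import ctrl, imaging gives the robot as it stands. The module is installed in compiled form; this text tells all that it offers.
- The arm moves only by the shell command python3 -m pendant 'ROWS'. ROWS is JSON, a list of rows, each an object with "turn": the turn, a rotation vector about the world's x, y, z in rad, a list of three; "dp": the shift along the world's x, y, z in m, a list of three; "claw": the finger opening in m, from 0 to 0.0878. A call has 1 to 8 rows; each row is the pose to reach, as a shift and turn from the pose commanded when the call began; what a row does not reach only later rows make up. A row lasts 1/10 s, in which the tool goes at most 50 mm and 8.59 degrees, less where a joint would pass 70% of its speed; a pose out of reach is approached as far as the arm can. A call with a gripper value outside its range is refused whole. The fingers move at their own pace and stop on an object; the grip force is fixed at half the most. Time passes only in rows, so rows that repeat a pose let the fingers close. It gives the time, the measured TCP pose, the force and the opening at its end, in the units of the state.
- ctrl.get_obs(): the state, without advancing time (a new reading comes with each control period).
- imaging.get_image(name): name is "scene" or "side" or "wrist"; returns a dict with "pixels" (384x512x3 uint8, blue, green, red), "fov_y" (degrees; the focal length in pixels is half the picture's height over the tangent of half this angle, whatever the lens; pixels are square), "cx", "cy" (the principal point, pixels), "k1" (the pictures are not rectified: a ray, as slopes to the right and down, at radius r is drawn at 1 + k1 r^2 times it, then the intrinsics apply), "xyz" and "rotation" of the camera in the world. Camera axes: x right, y up, looking along -z (the intrinsics and any distortion apply to the point x, -y, -z); pixel columns grow to the right and rows downward; lengths in mm; the calibration is good to about 2 mm. A picture is of the moment at which its call begins. There is no depth.
- ctrl.close_job(): hands the job in, once; it reports no verdict.
The state is a dict: "t": time; "qpos": joint angles; "qvel": joint speeds; "joint_torque": joint torques, N m; "ee_pos": TCP position; "orientation": TCP orientation; "ft_force": force on the tool from outside, world axes, zero at the start; "moment": the same for the moment, N m; "width": finger opening in mm.
Only numpy, scipy, OpenCV 4.12 (cv2) and the standard library are available. Lean on these libraries where they do the work, as an engineer would, in place of code of your own. Each camera call takes 0.05 s, during which the arm holds its last target.

TASK

Seal the PCR plate: with the fingertips push the plate press's tray fully home, then push the hand wheel round by its upright red handle, clockwise seen from above, through exactly one turn, so that the handle stands over the red index mark again and the mat is pressed in. Push gently without pinching anything and do not run on past the mark; the plate and its mat are not to be touched by hand, and everything else on the bench stays where it is.

Things in the scene. Friction and masses are not known exactly. Their poses are not given: they have to be found in the camera images.
- press: Two-column screw press fixed on the bench: grey base 165 x 206 mm, yoke on the columns from 108 to 130 mm up, black hand wheel on top. Origin: bench level under the wheel's axis; z up; x from its front (where the tray comes out, facing left and a bit to the robot) to its back, so the tray goes home along +x. Pointer with red mark: at its x = -55 to -69 mm, y = 0, 130 mm up.
- tray: Light grey metal tray that slides along the press's x; it needs about 2 N and stays where it is left. Same axes as the press. Origin: at bench level under the centre of its nest; as found 75 mm in front of the press's origin (x = -75 mm in the press's frame), fully home against its stop exactly at it (x = 0).
- tray_front (a point): Centre of the outer face of the tray's black upright push plate (120 mm wide, 10 mm thick, 25 to 75 mm above the bench; the face looks along the press's -x), 50 mm above the bench and 122 mm in front of the tray's origin. Push it along the press's +x.
- plate: White 96-well PCR plate on its holder, 86 x 128 x 30 mm, loose in the tray's nest (rim 10 mm high, 2 to 4 mm play), its origin at the centre of its underside, 31 mm above the bench. It rides in with the tray; it is not to be touched.
- mat (a joint): The blue-grey silicone sealing mat (79 x 121 x 4 mm) lying plugged on the plate, m: 0 standing 3 mm proud, 0.003 pressed fully in. The press's pad does this in the last part of the turn.
- wheel (a joint): Angle of the hand wheel, rad: 0 as found (handle over the red mark, ram at its upper stop: no turning back), growing clockwise seen from above; one turn is 6.283. Wheel and ram sink 10 mm a turn. Takes about 2 to 3 N at the handle and stays where it is left. It does turn on past one turn, which would crush the mat.
- wheel_axis (a point): Point on the wheel's vertical axis, fixed to the press, 188 mm above the bench (half the handle's height as found).
- handle: Upright red round handle on the wheel's rim, 18 mm thick, 46 mm from the axis. Origin: its foot, 165 mm above the bench as found, 155 mm after one turn; the handle stands 3 to 47 mm above it. The rim (outer diameter 103 mm) has its top level with this origin; hub to 6 mm above it.
- handle_mid (a point): Centre of that handle, half way up (188 mm above the bench as found, 178 mm after one turn).
- foam_cooler: Small open white foam box, 100 x 100 x 95 mm, origin centre of its underside. Bystander.
- tip_box: Teal clear pipette tip box, 90 x 124 x 68 mm, origin centre of its underside. Bystander.
- countdown_timer: White countdown timer lying flat, 66 x 66 x 19 mm, origin centre of its underside. Bystander.
- marker: Black and white marker pen lying flat, 13 x 135 x 14 mm, origin centre of its underside. Bystander.
- loose_cap: Orange tube cap, 24 mm wide, 14 mm high, origin centre of its underside. Bystander.
- notebook: Dark blue hard-backed lab book, 212 x 152 x 15 mm, origin centre of its underside. Bystander.

How it is judged:
By the outcome, as a careful person would: the job done as asked, in the order asked, and still so for the second after the job is handed in, with the robot touching nothing.
It also fails if it takes over 72 s, if anything falls off the work surface, if the arm or the gripper's body presses on something with over 40 N, if the wrist force passes 120 N, or if a joint passes its speed limit or range.

## Working session

There is one attempt and no reset: what is moved stays moved. The work goes in short steps, Python scripts to look and compute and a shell command to move; the robot and the scene stay as the last step left them, time stands still between calls to the robot, and variables do not carry over. Pictures are saved under pics/ and viewed, and the job is handed in when it is done.

```bash
mkdir -p pics; ls; python3 - <<'E'
from workcell import ctrl, imaging
import cv2
o=ctrl.get_obs(); print(o)
for n in ["scene","side","wrist"]:
    d=imaging.get_image(n); cv2.imwrite(f"pics/{n}0.png",d["pixels"])
    print(n,{k:v for k,v in d.items() if k!="pixels"})
E
```

```text
pics
{'t': 0.0, 'qpos': array([-1.90023692e-02,  4.23813150e-01,  1.63068254e+00, -5.64487171e-06,
        1.08864989e+00, -1.89993970e-02]), 'qvel': array([ 1.08458128e-03,  4.82970862e-04,  5.60169840e-05,  1.02035530e-03,
        1.33326673e-03, -1.44977067e-03]), 'joint_torque': array([ 1.28069914e-03, -5.44622147e+01, -2.73670936e+01,  6.42951974e-02,
        2.27214623e-02, -1.51321510e-04]), 'ee_pos': array([6.24431929e+02, 3.34854347e-02, 2.21921942e+02]), 'orientation': array([-2.22065291e+00, -2.22065213e+00,  1.69684152e-03]), 'ft_force': array([ 0.1161094 ,  0.26625792, -0.95344921]), 'moment': array([-0.06599086,  0.01752372,  0.00599993]), 'width': 88.06031520279132}
scene {'fov_y': 46.50515413896943, 'cx': 261.9063349782841, 'cy': 191.50387745498023, 'k1': -0.1668137683807155, 'xyz': array([ -323.41750817, -1084.67682285,   898.00580102]), 'rotation': array([ 1.01189575, -0.35642301, -0.6373184 ])}
side {'fov_y': 43.46156581560638, 'cx': 253.69759773298887, 'cy': 190.1529747257331, 'k1': -0.020049220300165278, 'xyz': array([  295.50362208, -1467.99124088,  1125.55930488]), 'rotation': array([ 0.96065451, -0.07039489, -0.16427508])}
wrist {'fov_y': 60.46370656623972, 'cx': 253.46331792963443, 'cy': 194.33292322060157, 'k1': -0.09706828888474604, 'xyz': array([624.54983217,  69.53482787, 382.44744301]), 'rotation': array([-0.25772255,  0.00131833, -0.00089802])}
```

View pics/scene0.png

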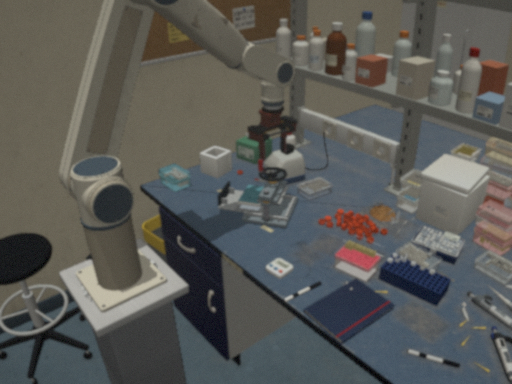

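View pics/side0.png

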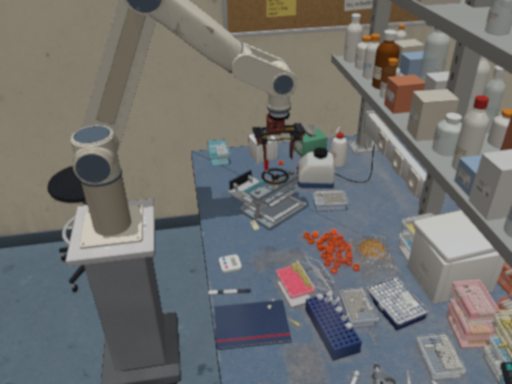

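View pics/wrist0.png

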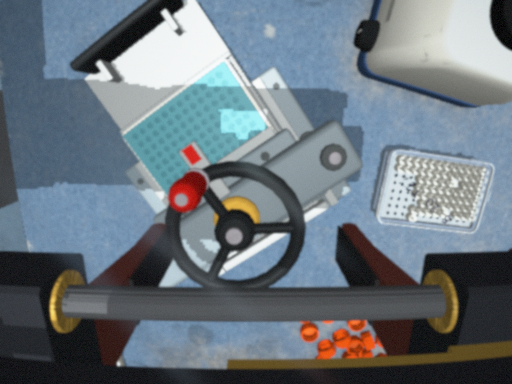

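```bash
cat > h.py <<'E'
import numpy as np, cv2
from scipy.spatial.transform import Rotation as R
from workcell import ctrl, imaging
def ray(d,uv):
    f=192/np.tan(np.radians(d["fov_y"]/2))
    K=np.array([[f,0,d["cx"]],[0,f,d["cy"]],[0,0,1]])
    p=cv2.undistortPoints(np.array([[uv]],float),K,np.array([d["k1"],0,0,0]))[0,0]
    v=R.from_rotvec(d["rotation"]).as_matrix()@np.array([p[0],-p[1],-1])
    return np.array(d["xyz"]),v
def onz(d,uv,z):
    o,v=ray(d,uv); return (o+v*(z-o[2])/v[2])[:3]
def proj(d,P):
    f=192/np.tan(np.radians(d["fov_y"]/2))
    c=R.from_rotvec(d["rotation"]).as_matrix().T@(np.array(P,float)-d["xyz"])
    a=np.array([c[0],-c[1]])/-c[2]; a=a*(1+d["k1"]*(a@a)); return f*a+[d["cx"],d["cy"]]
def snap(n,name,s=1,crop=None):
    d=imaging.get_image(n); im=d["pixels"]
    if crop: im=im[crop[1]:crop[3],crop[0]:crop[2]]
    im=cv2.resize(im,None,fx=s,fy=s,interpolation=cv2.INTER_CUBIC)
    cv2.imwrite(f"pics/{name}.png",im); return d
def red(d):
    im=d["pixels"].astype(int)
    m=((im[...,2]>110)&(im[...,1]<70)&(im[...,0]<70)).astype(np.uint8)
    n,l,s,c=cv2.connectedComponentsWithStats(m)
    return [(s[i].tolist(),c[i].round(1).tolist()) for i in range(1,n) if s[i][4]>20],l
E
python3 - <<'E'
from h import *
d=snap("wrist","w1",2,(60,0,360,300))
print(red(d)[0])
for nm,uv,z in [("hub",(233,233),171),("handletop",(180,197),212),("mark",(192,154),130),("pp",(75,68),75),("knob far col",(333,157),130)]:
    print(nm,onz(d,uv,z).round(1))
E
```

```text
[([184, 146, 16, 17, 146], [191.1, 154.4]), ([169, 172, 33, 41, 714], [185.1, 192.7]), ([352, 321, 12, 9, 47], [357.9, 325.6]), ([301, 322, 15, 9, 61], [307.3, 325.5]), ([333, 331, 37, 13, 181], [351.0, 336.7]), ([303, 333, 13, 7, 50], [309.6, 336.8]), ([375, 337, 8, 9, 21], [377.5, 340.4]), ([318, 341, 16, 12, 71], [325.4, 347.3]), ([344, 344, 26, 15, 169], [356.6, 351.1])]
hub [610.2 -13.7 171. ]
handletop [584.8  23.1 212. ]
mark [576.9  35.2 130. ]
pp [460.8 108.3  75. ]
knob far col [685.9  32.8 130. ]
```

View pics/w1.png

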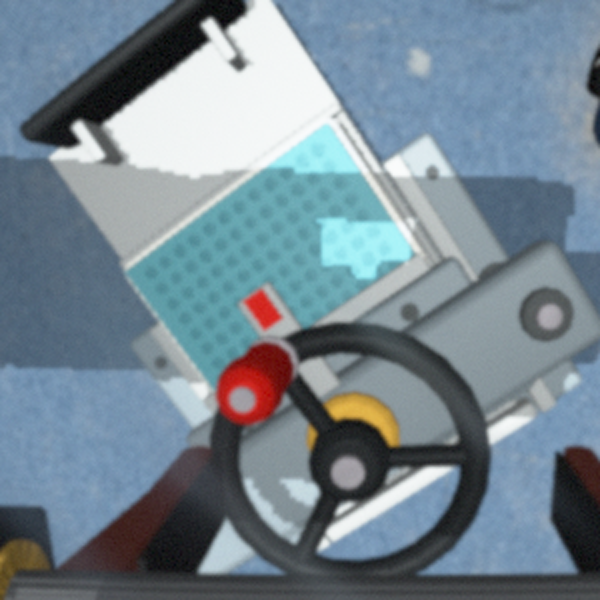

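```bash
python3 - <<'E'
from h import *
d=imaging.get_image("wrist")
def ang(a,b,z):
    p=onz(d,a,z);q=onz(d,b,z);v=q-p;return p.round(1),q.round(1),np.degrees(np.arctan2(v[1],v[0])).round(1),np.linalg.norm(v).round(1)
print("yoke",ang((155,218.5),(287.5,131),130))
print("trayR",ang((195,0),(230,52),30))
print("matfront",ang((124,133),(224,63),62))
print("mat right",ang((224,63),(268,125),62))
print("ppOuterBottom?",ang((71,65),(140,8),75))
# predicted points from axis & yaw
A=np.array([610.2,-13.7]); y=np.radians(-55.6); c=np.array([np.cos(y),np.sin(y)]); s=np.array([-c[1],c[0]])
for px,py,z in [(-62,0,130),(-46,0,212),(-197,60,75),(-197,-60,75),(-187,-60,75),(0,0,171)]:
    w=A+px*c+py*s; print(px,py,z,w.round(1),proj(d,[*w,z]).round(1))
E
```

```text
yoke (array([543.9, -17.4, 130. ]), array([650.2,  52.6, 130. ]), np.float64(33.4), np.float64(127.3))
trayR (array([566.5, 176.1,  30. ]), array([600.7, 125.5,  30. ]), np.float64(-55.9), np.float64(61.1))
matfront (array([497.8,  47.1,  62. ]), array([597.2, 110.7,  62. ]), np.float64(32.6), np.float64(117.9))
mat right (array([597.2, 110.7,  62. ]), array([638.3,  53.7,  62. ]), np.float64(-54.2), np.float64(70.3))
ppOuterBottom? (array([457.2, 111.2,  75. ]), array([525.1, 157.4,  75. ]), np.float64(34.3), np.float64(82.1))
-62 0 130 [575.2  37.5] [189.6 151.1]
-46 0 212 [584.2  24.3] [178.8 194.9]
-197 60 75 [548.4 182.7] [165.3 -23.2]
-197 -60 75 [449.4 114.9] [62.8 61.2]
-187 -60 75 [455.  106.7] [69.2 70.1]
0 0 171 [610.2 -13.7] [232.8 233. ]
```

```bash
python3 -m pendant '[{"turn":[0,0,0],"dp":[0,0,0.05],"claw":0},{"turn":[0,0,0.13],"dp":[0,0,0.08],"claw":0},{"turn":[0,0,0.26],"dp":[-0.03,0.04,0.08],"claw":0},{"turn":[0,0,0.39],"dp":[-0.06,0.075,0.08],"claw":0},{"turn":[0,0,0.5],"dp":[-0.09,0.11,0.08],"claw":0},{"turn":[0,0,0.6],"dp":[-0.12,0.145,0.08],"claw":0},{"turn":[0,0,0.6],"dp":[-0.145,0.176,0.08],"claw":0},{"turn":[0,0,0.6],"dp":[-0.145,0.176,0.08],"claw":0}]'; python3 - <<'E'
from h import *
d=snap("wrist","w2",1.5); snap("scene","s2",3,(100,100,350,260))
E
```

```text
t: 1.05
ee_pos: [477.2, 178.6, 302.8]
orientation: [-1.46, -2.781, -0.0]
ft_force: [0.7, -0.1, -0.3]
width: 27.4
```

View pics/w2.png

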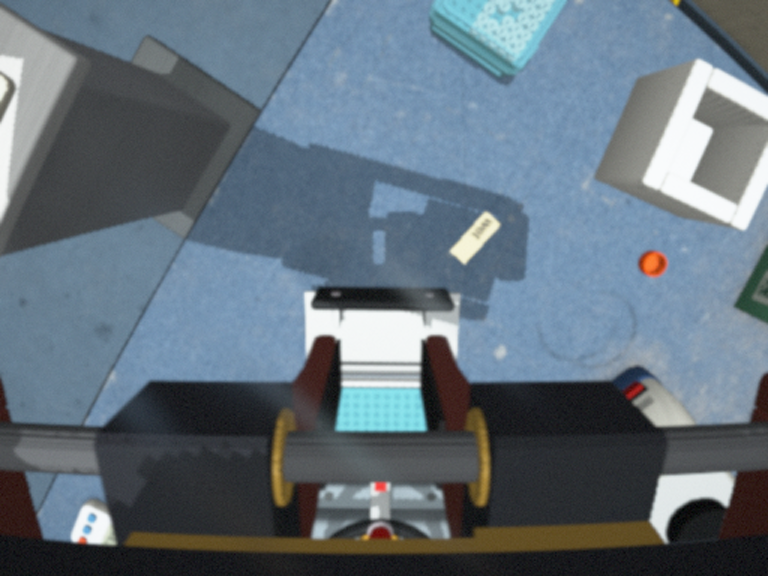

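View pics/s2.png

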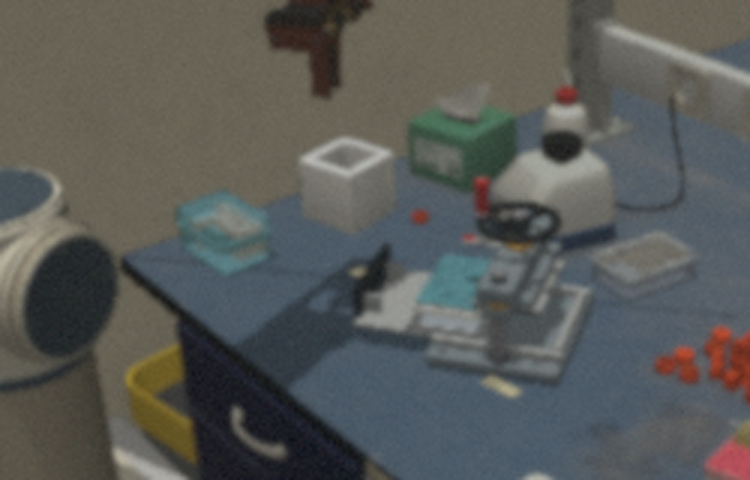

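```bash
python3 - <<'E'
from h import *
d=snap("wrist","w3",4,(190,170,330,290)); o=ctrl.get_obs(); print(o["ee_pos"],o["width"],d["xyz"],o["t"])
A=np.array([610.2,-13.7]); y=np.radians(-55.6); c=np.array([np.cos(y),np.sin(y)]); s=np.array([-c[1],c[0]])
print(red(d)[0])
for uv,z in [((208,193),75),((302,193.5),75),((208,205),75),((302,205),75),((253,324),130),((253,312),130)]:
    p=onz(d,uv,z); q=p[:2]-A; print(uv,p.round(1),"press",(q@c).round(1),(q@s).round(1))
E
```

```text
[480.37452796 175.92793792 302.87077559] 15.152005237520985 [440.33385565 233.88819036 463.35097036] 1.2
[([426, 165, 7, 12, 25], [427.7, 170.1]), ([437, 168, 5, 11, 27], [439.3, 173.0]), ([417, 254, 11, 9, 50], [422.0, 257.9])]
(208, 193) [451.7 119.4  75. ] press -199.3 -55.6
(302, 193.5) [546.7 183.7  75. ] press -198.8 59.1
(208, 205) [459.9 106.5  75. ] press -184.1 -56.2
(302, 205) [555.4 171.9  75. ] press -184.1 59.7
(253, 324) [579.8  29.5 130. ] press -52.8 -0.6
(253, 312) [570.4  43.4 130. ] press -69.6 -0.6
```

View pics/w3.png

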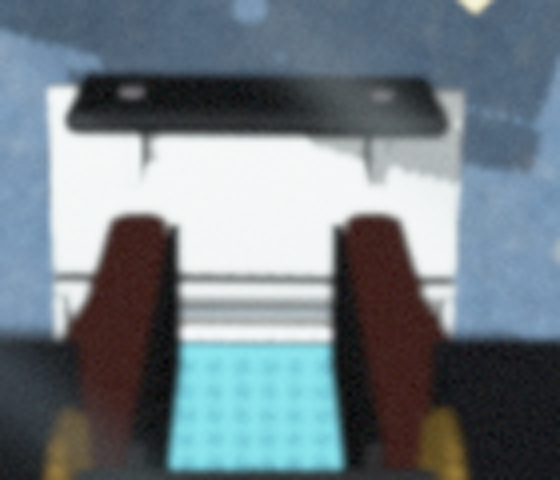

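```bash
python3 -m pendant '[{"turn":[0,0,0],"dp":[0,0,-0.05],"claw":0},{"turn":[0,0,0],"dp":[0,0,-0.1],"claw":0},{"turn":[0,0,0],"dp":[0,0,-0.15],"claw":0},{"turn":[0,0,0],"dp":[0,0,-0.195],"claw":0},{"turn":[0,0,0],"dp":[0,0,-0.23],"claw":0},{"turn":[0,0,0],"dp":[0,0,-0.255],"claw":0},{"turn":[0,0,0],"dp":[0,0,-0.264],"claw":0},{"turn":[0,0,0],"dp":[0,0,-0.264],"claw":0}]'; python3 - <<'E'
from h import *
d=snap("wrist","w4",1.5); print(ctrl.get_obs()["ft_force"])
E
```

```text
t: 2.0
ee_pos: [480.0, 175.0, 37.5]
orientation: [-1.467, -2.776, 0.003]
ft_force: [0.4, -0.9, -0.1]
width: 0.5
[-0.12161766 -0.49702676  0.73037039]
```

View pics/w4.png

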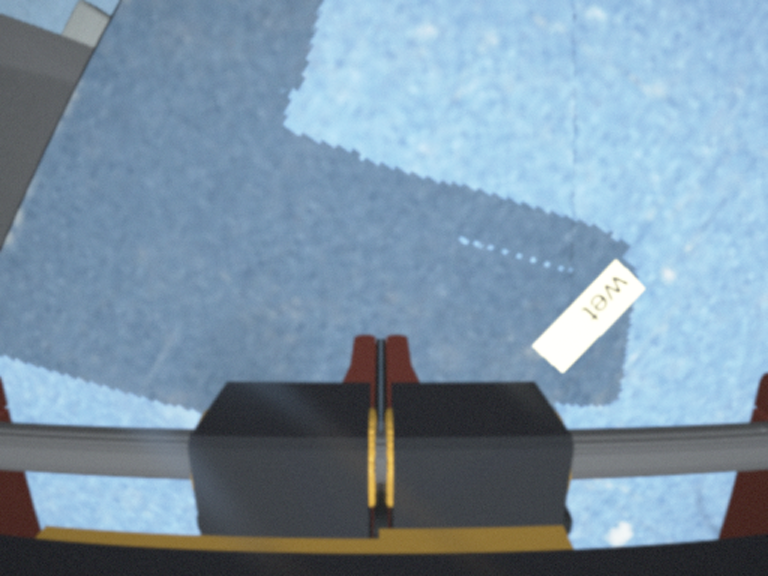

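```bash
python3 -m pendant '[{"turn":[0,0,0],"dp":[0.0045,-0.0066,0],"claw":0},{"turn":[0,0,0],"dp":[0.0079,-0.0116,0],"claw":0},{"turn":[0,0,0],"dp":[0.0102,-0.0149,0],"claw":0},{"turn":[0,0,0],"dp":[0.0124,-0.0182,0],"claw":0},{"turn":[0,0,0],"dp":[0.0147,-0.0215,0],"claw":0},{"turn":[0,0,0],"dp":[0.0169,-0.0248,0],"claw":0},{"turn":[0,0,0],"dp":[0.0192,-0.0281,0],"claw":0},{"turn":[0,0,0],"dp":[0.0214,-0.0314,0],"claw":0}]'; python3 - <<'E'
from h import *
o=ctrl.get_obs(); print(o["ft_force"],o["ee_pos"])
d=snap("side","sd5",4,(190,150,320,240))
E
```

```text
t: 2.85
ee_pos: [501.5, 144.5, 38.7]
orientation: [-1.466, -2.779, -0.0]
ft_force: [-1.2, 1.6, 0.3]
width: 0.4
[-1.18254554  1.61741851  0.29821915] [501.48324618 144.48603222  38.6825657 ]
```

View pics/sd5.png

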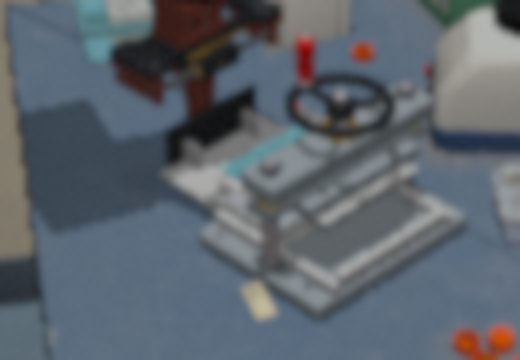

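```bash
python3 -m pendant '[{"turn":[0,0,0],"dp":[0.0028,-0.0041,0],"claw":0},{"turn":[0,0,0],"dp":[0.0056,-0.0083,0],"claw":0},{"turn":[0,0,0],"dp":[0.0085,-0.0124,0],"claw":0},{"turn":[0,0,0],"dp":[0.0113,-0.0165,0],"claw":0},{"turn":[0,0,0],"dp":[0.0141,-0.0207,0],"claw":0},{"turn":[0,0,0],"dp":[0.0169,-0.0248,0],"claw":0},{"turn":[0,0,0],"dp":[0.0197,-0.0289,0],"claw":0},{"turn":[0,0,0],"dp":[0.0226,-0.033,0],"claw":0}]'
python3 -m pendant '[{"turn":[0,0,0],"dp":[0.0017,-0.0025,0],"claw":0},{"turn":[0,0,0],"dp":[0.0028,-0.0041,0],"claw":0},{"turn":[0,0,0],"dp":[0.0039,-0.0058,0],"claw":0},{"turn":[0,0,0],"dp":[0.0051,-0.0074,0],"claw":0},{"turn":[0,0,0],"dp":[0.0062,-0.0091,0],"claw":0},{"turn":[0,0,0],"dp":[0.0068,-0.0099,0],"claw":0}]'
```

```text
t: 3.7
ee_pos: [523.9, 111.2, 38.6]
orientation: [-1.466, -2.778, 0.001]
ft_force: [-1.6, 0.5, 0.7]
width: 0.3
t: 4.3
ee_pos: [530.8, 101.6, 38.6]
orientation: [-1.466, -2.779, 0.0]
ft_force: [-2.0, 0.8, -0.3]
width: 0.5
```

```bash
python3 -m pendant '[{"turn":[0,0,0],"dp":[0.0008,-0.0012,0],"claw":0},{"turn":[0,0,0],"dp":[0.0017,-0.0025,0],"claw":0},{"turn":[0,0,0],"dp":[0.0023,-0.0033,0],"claw":0},{"turn":[0,0,0],"dp":[0.0028,-0.0041,0],"claw":0}]'

```

```text
t: 4.7
ee_pos: [533.7, 97.6, 38.7]
orientation: [1.466, 2.779, 0.0]
ft_force: [-1.0, 0.9, -1.1]
width: 0.3
```

```bash
python3 -m pendant '[{"turn":[0,0,0],"dp":[0.0006,-0.0008,0],"claw":0},{"turn":[0,0,0],"dp":[0.0006,-0.0008,0],"claw":0}]'
python3 -m pendant '[{"turn":[0,0,0],"dp":[0.0006,-0.0008,0],"claw":0},{"turn":[0,0,0],"dp":[0.0006,-0.0008,0],"claw":0}]'

```

```text
t: 4.9
ee_pos: [534.4, 96.7, 38.7]
orientation: [1.466, 2.778, 0.0]
ft_force: [-0.5, 0.1, 0.4]
width: 0.7
t: 5.1
ee_pos: [535.0, 96.0, 38.7]
orientation: [1.466, 2.778, 0.0]
ft_force: [-0.5, -0.8, -0.2]
width: 0.5
```

```bash
for i in 1; do python3 -m pendant '[{"turn":[0,0,0],"dp":[0.0006,-0.0008,0],"claw":0},{"turn":[0,0,0],"dp":[0.0006,-0.0008,0],"claw":0}]'
python3 -m pendant '[{"turn":[0,0,0],"dp":[0.0006,-0.0008,0],"claw":0},{"turn":[0,0,0],"dp":[0.0006,-0.0008,0],"claw":0}]'; done
python3 - <<'E'
from h import *
print(ctrl.get_obs()["ft_force"])
d=snap("side","sd6",4,(190,150,320,240))
E
```

```text
t: 5.3
ee_pos: [535.5, 95.2, 38.8]
orientation: [1.466, 2.778, 0.0]
ft_force: [-0.8, 0.6, -0.3]
width: 0.4
t: 5.5
ee_pos: [536.1, 94.3, 38.7]
orientation: [1.466, 2.779, 0.0]
ft_force: [-1.0, 0.1, 0.3]
width: 0.7
[-0.99632378  0.1178158   0.29375723]
```

View pics/sd6.png

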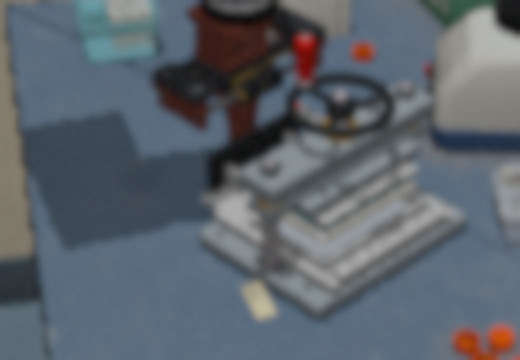

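```bash
python3 -m pendant '[{"turn":[0,0,0],"dp":[0.0006,-0.0008,0],"claw":0},{"turn":[0,0,0],"dp":[0.0006,-0.0008,0],"claw":0}]'
python3 -m pendant '[{"turn":[0,0,0],"dp":[0.0006,-0.0008,0],"claw":0},{"turn":[0,0,0],"dp":[0.0006,-0.0008,0],"claw":0}]'
python3 -m pendant '[{"turn":[0,0,0],"dp":[0.0006,-0.0008,0],"claw":0},{"turn":[0,0,0],"dp":[0.0006,-0.0008,0],"claw":0}]'
```

```text
t: 5.75
ee_pos: [536.5, 93.8, 38.7]
orientation: [-1.466, -2.778, -0.0]
ft_force: [-1.8, 3.1, 2.6]
width: 1.0
t: 5.95
ee_pos: [536.5, 93.8, 38.7]
orientation: [-1.466, -2.777, -0.001]
ft_force: [-5.0, 8.8, 3.8]
width: 0.5
t: 6.15
ee_pos: [536.5, 93.7, 38.7]
orientation: [-1.465, -2.775, -0.001]
ft_force: [-7.5, 13.8, 5.4]
width: 0.6
```

```bash
python3 -m pendant '[{"turn":[0,0,0],"dp":[-0.004,0.006,0],"claw":0},{"turn":[0,0,0],"dp":[-0.012,0.018,0],"claw":0},{"turn":[0,0,0],"dp":[-0.02,0.03,0.01],"claw":0},{"turn":[0,0,0],"dp":[-0.02,0.03,0.06],"claw":0},{"turn":[0,0,0],"dp":[-0.02,0.03,0.11],"claw":0},{"turn":[0,0,0],"dp":[-0.02,0.03,0.16],"claw":0},{"turn":[0,0,0],"dp":[-0.02,0.03,0.21],"claw":0},{"turn":[0,0,0],"dp":[-0.02,0.03,0.25],"claw":0}]'
python3 - <<'E'
from h import *
print(ctrl.get_obs()["ft_force"], ctrl.get_obs()["qpos"])
d=snap("wrist","w7",1.5)
E
```

```text
t: 6.95
ee_pos: [517.5, 122.7, 292.6]
orientation: [1.464, 2.777, 0.003]
ft_force: [0.9, -0.0, 0.2]
width: 0.3
[ 0.89366783 -0.01186568  0.18055569] [ 2.10592390e-01  2.05732907e-01  1.76793550e+00 -2.48453693e-04
  1.16460868e+00 -3.89849139e-01]
```

View pics/w7.png

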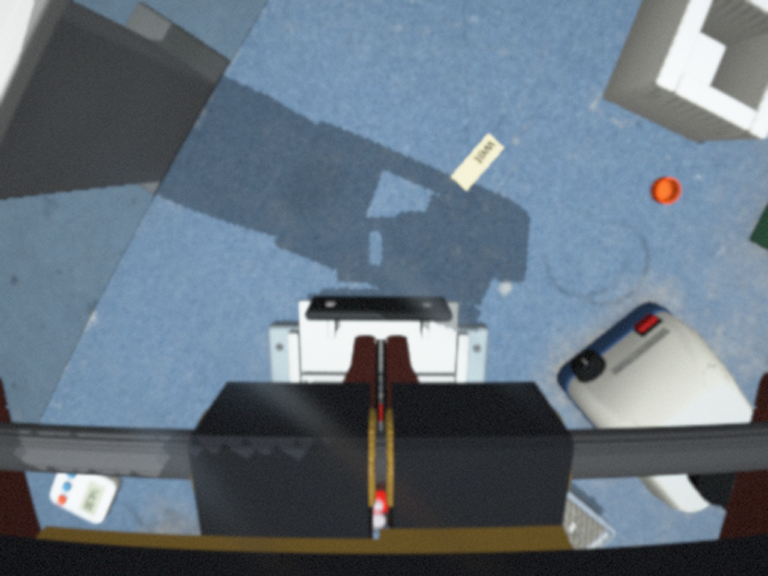

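```bash
python3 - <<'E'
from h import *
d=imaging.get_image("wrist")
A=np.array([610.2,-13.7]); y=np.radians(-55.7); c=np.array([np.cos(y),np.sin(y)]); s=np.array([-c[1],c[0]])
for uv,z in [((204.5,197.5),75),((301,198),75),((204,212),75),((302,212),75),((390,260),0),((390,260),100),((390,242),120)]:
    p=onz(d,uv,z); q=p[:2]-A; print(uv,p.round(1),"press",(q@c).round(1),(q@s).round(1))
snap("side","sd8",4,(190,120,370,250)); snap("scene","sc8",4,(200,100,350,240))
E
```

```text
(204.5, 197.5) [494.3  61.1  75. ] press -127.1 -53.6
(301, 198) [591.5 126.3  75. ] press -126.2 63.4
(204, 212) [503.6  45.1  75. ] press -108.6 -54.9
(302, 212) [603.1 112.6  75. ] press -108.3 65.3
(390, 260) [790.3 113.7   0. ] press -3.7 220.6
(390, 260) [722.5 128.2 100. ] press -53.9 172.8
(390, 242) [693.9 148.2 120. ] press -86.6 160.4
```

View pics/sd8.png

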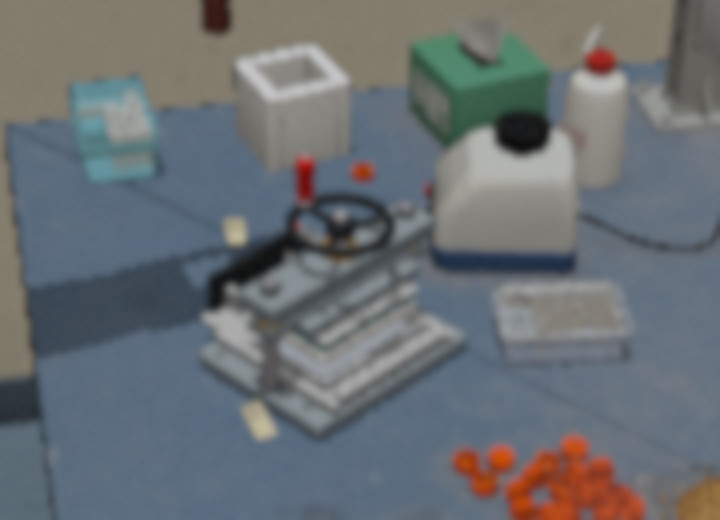

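View pics/sc8.png

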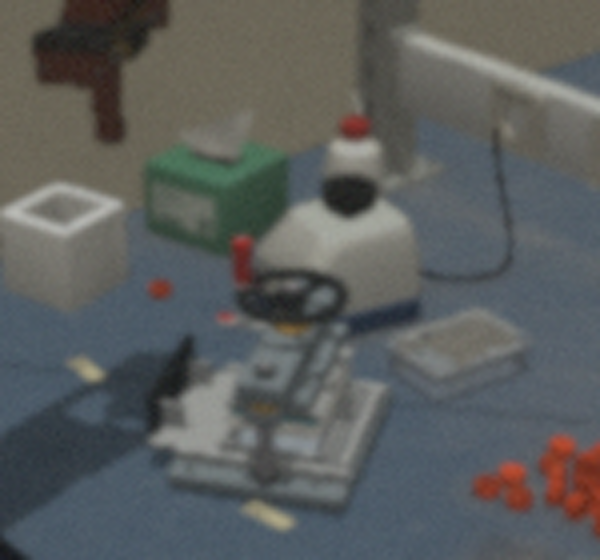

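```bash
cat >> h.py <<'E'
def tri(d1,u1,d2,u2):
    o1,v1=ray(d1,u1);o2,v2=ray(d2,u2)
    M=np.stack([v1,-v2],1); t,*_=np.linalg.lstsq(M,o2-o1,rcond=None)
    p=o1+t[0]*v1;q=o2+t[1]*v2; return (p+q)/2,np.linalg.norm(p-q)
E
python3 - <<'E'
from h import *
a=imaging.get_image("side");b=imaging.get_image("scene")
def S(x,y):return (190+x/4,120+y/4)
def C(x,y):return (200+x/4,100+y/4)
A=np.array([611.3,-15.4]); y=np.radians(-55.7); c=np.array([np.cos(y),np.sin(y)]); s=np.array([-c[1],c[0]])
for n,u,v in [("jugcap top",S(523,116),C(349,180)),("handle top",S(305,158),C(242,240)),("wheel hub",S(340,220),C(292,292)),("squeeze cap",S(600,60),C(355,127))]:
    p,e=tri(a,u,b,v);q=p[:2]-A;print(n,p.round(1),e.round(1),"press",(q@c).round(1),(q@s).round(1))
print(ctrl.get_obs()["t"])
E
```

```text
jugcap top [836.  148.4 151.6] 3.7 press -8.7 278.0
handle top [587.7  21.3 207.3] 4.5 press -43.6 1.2
wheel hub [612.9 -17.5 161.4] 5.2 press 2.6 0.2
squeeze cap [956.9 268.1 140.4] 5.8 press -39.4 445.3
7.25
```

```bash
python3 -m pendant '[{"turn":[0,0,0],"dp":[0.009,-0.04,0],"claw":0},{"turn":[0,0,0],"dp":[0.018,-0.08,0],"claw":0},{"turn":[0,0,0],"dp":[0.025,-0.115,0],"claw":0},{"turn":[0,0,0],"dp":[0.028,-0.127,0],"claw":0},{"turn":[0,0,0],"dp":[0.028,-0.127,0],"claw":0}]'; python3 - <<'E'
from h import *
d=snap("wrist","w9",1.5); o=ctrl.get_obs();print(o["ee_pos"],o["ft_force"])
E
```

```text
t: 7.75
ee_pos: [545.3, -6.0, 287.1]
orientation: [-1.468, -2.774, 0.002]
ft_force: [-0.1, -0.2, 0.2]
width: 0.1
[545.11728014  -4.87217485 287.34071541] [-0.75850786  0.25001488  0.69864444]
```

View pics/w9.png

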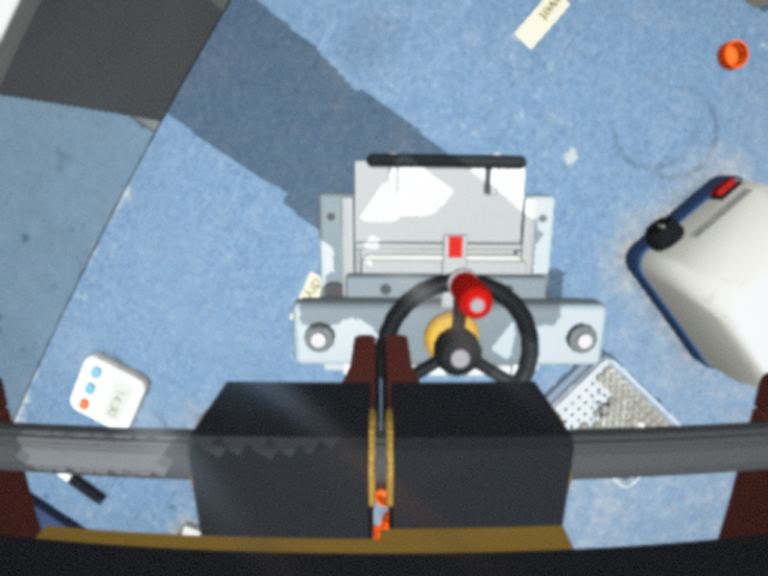

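```bash
python3 - <<'E'
from h import *
d=imaging.get_image("wrist")
A=np.array([611.3,-15.4]); y=np.radians(-55.7); c=np.array([np.cos(y),np.sin(y)]); s=np.array([-c[1],c[0]])
for n,uv,z in [("hub",(460,358),171),("handle top",(478,304),212),("mark",(456,246),130),("colL",(319,340),130),("colR",(583,340),130),("ppL in",(372,167),75),("ppR in",(522,167),75),("ppL out",(372,155),75),("ppR out",(522,155),75)]:
    p=onz(d,np.array(uv)/1.5,z); q=p[:2]-A; print(n,p.round(1),"press",(q@c).round(1),(q@s).round(1))
v=onz(d,np.array((583,340))/1.5,130)-onz(d,np.array((319,340))/1.5,130); print(np.degrees(np.arctan2(v[1],v[0]))-90)
print(red(d)[0])
E
```

```text
hub [609.7 -14.9 171. ] press -1.3 -1.0
handle top [584.6  23.3 212. ] press -47.0 -0.2
mark [576.2  36.5 130. ] press -62.6 0.2
colL [537.3 -68.6 130. ] press 2.2 -91.1
colR [688.6  33.9 130. ] press 2.9 91.7
ppL in [502.3  46.3  75. ] press -112.4 -55.2
ppR in [593.8 109.5  75. ] press -113.0 56.0
ppL out [497.5  53.5  75. ] press -121.0 -55.2
ppR out [588.5 116.4  75. ] press -121.7 55.5
-55.90280201282039
[([490, 30, 6, 13, 43], [493.0, 35.0]), ([479, 32, 7, 14, 43], [481.0, 39.6]), ([477, 120, 13, 12, 77], [482.7, 125.4]), ([300, 160, 6, 11, 63], [302.5, 165.0]), ([300, 184, 28, 29, 469], [312.1, 196.5])]
```

```bash
python3 - <<'E'
import numpy as np
A=np.array([611.,-15.3]); y=np.radians(-55.7); c=np.array([np.cos(y),np.sin(y)]); s=np.array([-c[1],c[0]])
def sim(a,b,off,ex=0,ey=0):
    r=np.hypot(46,b+9); th0=np.arctan2(-(b+9),-46)
    H=0; out=[]
    for k in range(0,3601):
        t=th0-np.radians(k/10); f=r*np.array([np.cos(t),np.sin(t)])+[ex,ey]
        while True:
            h=46*np.array([-np.cos(H),np.sin(H)]); v=h-f; e=np.maximum(np.abs(v)-[a,b],0)
            if np.hypot(*e)>=9: break
            H+=0.0005
        n=e/max(np.hypot(*e),1e-9)*np.sign(v); tang=np.array([np.sin(H),np.cos(H)])
        out.append((k/10,np.degrees(H),np.degrees(np.arccos(min(1,n@tang)))))
    return np.array(out)
for a,b in [(10,13.5),(10,10),(8,13)]:
    o=sim(a,b,0); print(a,b,o[::300].round(1).tolist(), "max normal angle",o[:,2].max())
for e in [(2,0),(0,2),(-2,0),(0,-2)]: print(e,sim(10,13.5,0,*e)[[-300,-1]].round(1).tolist())
b=13.5; r=np.hypot(46,b+9); th0=np.arctan2(-(b+9),-46)
P=lambda k:(lambda t:r*np.cos(t)*c+r*np.sin(t)*s)(th0-np.radians(k))
print("start xy",A+P(0))
for j in range(8):
    print(j,[ (P(45*j+5.625*i)-P(45*j)).round(1).tolist() for i in range(1,9)])
E
```

```text
10 13.5 [[0.0, 0.0, 0.0], [30.0, 33.8, 15.4], [60.0, 59.3, 30.7], [90.0, 85.7, 4.3], [120.0, 119.3, 29.3], [150.0, 153.7, 9.2], [180.0, 180.0, 0.0], [210.0, 213.8, 15.4], [240.0, 239.3, 30.7], [270.0, 265.7, 4.3], [300.0, 299.3, 29.3], [330.0, 333.7, 9.1], [360.0, 360.0, 0.0]] max normal angle 36.33453995460745
10 10 [[0.0, 0.0, 0.0], [30.0, 33.7, 27.0], [60.0, 63.6, 21.0], [90.0, 90.0, 0.0], [120.0, 123.6, 27.0], [150.0, 153.6, 21.0], [180.0, 180.0, 0.0], [210.0, 213.7, 27.0], [240.0, 243.6, 21.0], [270.0, 270.0, 0.0], [300.0, 303.7, 27.0], [330.0, 333.5, 21.1], [360.0, 360.0, 0.0]] max normal angle 30.624803116816608
8 13 [[0.0, 0.0, 0.0], [30.0, 32.8, 5.2], [60.0, 57.0, 33.0], [90.0, 83.8, 6.2], [120.0, 117.1, 27.1], [150.0, 152.8, 0.3], [180.0, 180.0, 0.0], [210.0, 212.8, 5.2], [240.0, 237.0, 33.0], [270.0, 263.8, 6.2], [300.0, 297.1, 27.1], [330.0, 332.8, 0.3], [360.0, 360.0, 0.0]] max normal angle 38.14731954066304
(2, 0) [[330.1, 332.8, 1.1], [360.0, 360.0, 0.0]]
(0, 2) [[330.1, 336.2, 1.6], [360.0, 362.5, 2.5]]
(-2, 0) [[330.1, 334.3, 20.7], [360.0, 360.0, 0.0]]
(0, -2) [[330
[... 299 characters left out ...]
.2, -2.7], [8.2, -5.8], [11.8, -9.3], [15.1, -13.1], [18.0, -17.2], [20.5, -21.6], [22.5, -26.2], [24.1, -30.9]]
3 [[1.1, -4.9], [1.7, -9.9], [1.8, -14.9], [1.4, -19.9], [0.6, -24.9], [-0.8, -29.7], [-2.6, -34.4], [-4.9, -38.9]]
4 [[-2.7, -4.2], [-5.8, -8.2], [-9.3, -11.8], [-13.1, -15.1], [-17.2, -18.0], [-21.6, -20.5], [-26.2, -22.5], [-30.9, -24.1]]
5 [[-4.9, -1.1], [-9.9, -1.7], [-14.9, -1.8], [-19.9, -1.4], [-24.9, -0.6], [-29.7, 0.8], [-34.4, 2.6], [-38.9, 4.9]]
6 [[-4.2, 2.7], [-8.2, 5.8], [-11.8, 9.3], [-15.1, 13.1], [-18.0, 17.2], [-20.5, 21.6], [-22.5, 26.2], [-24.1, 30.9]]
7 [[-1.1, 4.9], [-1.7, 9.9], [-1.8, 14.9], [-1.4, 19.9], [-0.6, 24.9], [0.8, 29.7], [2.6, 34.4], [4.9, 38.9]]
```

```bash
python3 -m pendant '[{"turn":[0,0,0],"dp":[0,0,-0.04],"claw":0},{"turn":[0,0,0],"dp":[0,0,-0.08],"claw":0},{"turn":[0,0,0],"dp":[0,0,-0.1],"claw":0},{"turn":[0,0,0],"dp":[0,0,-0.11],"claw":0},{"turn":[0,0,0],"dp":[0,0,-0.11],"claw":0}]'; python3 - <<'E'
from h import *
d=snap("wrist","w10",1.5); o=ctrl.get_obs();print(o["ee_pos"],o["ft_force"])
E
```

```text
t: 8.35
ee_pos: [544.9, -3.8, 177.5]
orientation: [-1.463, -2.778, 0.002]
ft_force: [-0.0, -0.2, 0.4]
width: 0.3
[545.80424159  -4.04060367 178.75741315] [ 0.04933544 -0.25071394 -0.17347344]
```

View pics/w10.png

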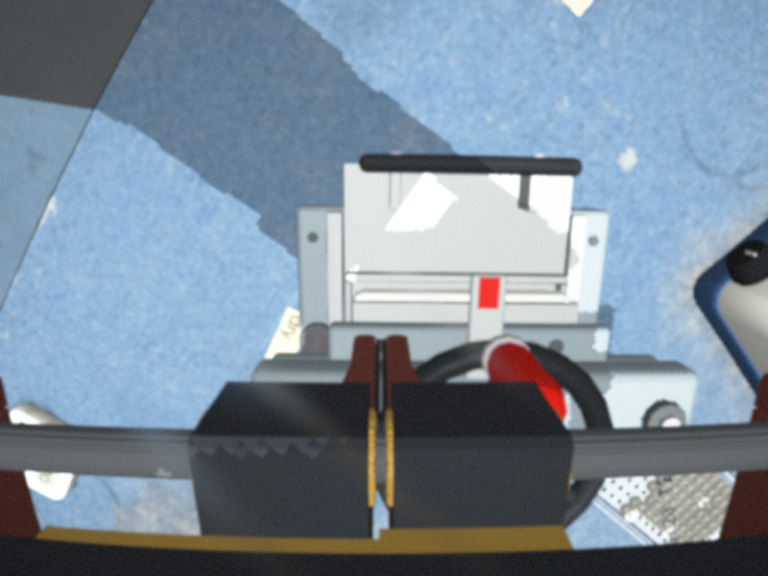

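```bash
python3 -m pendant '[{"turn":[0,0,0],"dp":[0.005,0.0034,0],"claw":0},{"turn":[0,0,0],"dp":[0.0099,0.0068,0],"claw":0},{"turn":[0,0,0],"dp":[0.0132,0.009,0],"claw":0},{"turn":[0,0,0],"dp":[0.0149,0.0101,0],"claw":0},{"turn":[0,0,0],"dp":[0.0149,0.0101,0],"claw":0}]'
python3 -m pendant '[{"turn":[0,0,0],"dp":[0.0008,0.0006,0],"claw":0},{"turn":[0,0,0],"dp":[0.0017,0.0011,0],"claw":0}]'; python3 - <<'E'
from h import *
d=snap("wrist","w11",2,(190,180,420,384)); o=ctrl.get_obs();print(o["ee_pos"],o["ft_force"])
E
```

```text
t: 8.9
ee_pos: [561.1, 5.3, 178.9]
orientation: [1.465, 2.778, 0.0]
ft_force: [-0.0, -0.8, 0.1]
width: 0.4
t: 9.1
ee_pos: [562.3, 6.2, 178.7]
orientation: [-1.466, -2.778, 0.0]
ft_force: [0.5, 0.2, 0.2]
width: 0.6
[562.46088712   6.22027438 178.67586244] [0.09519381 0.29455064 0.12406671]
```

View pics/w11.png

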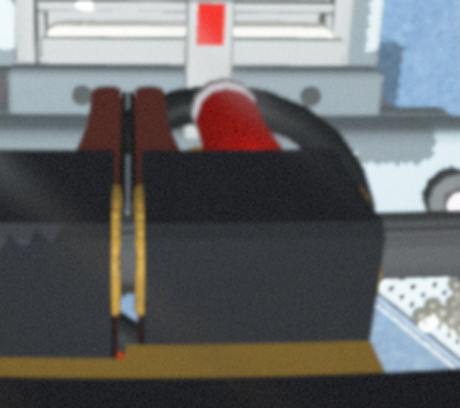

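```bash
python3 -m pendant '[{"turn":[0,0,0],"dp":[0.0008,0.0006,0],"claw":0},{"turn":[0,0,0],"dp":[0.0017,0.0011,0],"claw":0},{"turn":[0,0,0],"dp":[0.0025,0.0017,0],"claw":0}]'
python3 -m pendant '[{"turn":[0,0,0],"dp":[0.0008,0.0006,0],"claw":0},{"turn":[0,0,0],"dp":[0.0008,0.0006,0],"claw":0}]'
python3 - <<'E'
from h import *
o=ctrl.get_obs();print(o["ee_pos"],o["ft_force"],o["moment"])
E
```

```text
t: 9.45
ee_pos: [565.0, 7.9, 178.7]
orientation: [1.466, 2.779, -0.0]
ft_force: [0.1, 0.6, 0.2]
width: 0.6
t: 9.65
ee_pos: [565.8, 8.6, 178.7]
orientation: [1.466, 2.779, 0.0]
ft_force: [0.3, -0.2, 0.5]
width: 0.2
[565.80380584   8.59063677 178.6732392 ] [ 0.29487292 -0.20575217  0.54944851] [ 0.00306384 -0.06618353  0.01423054]
```

```bash
python3 -m pendant '[{"turn":[0,0,0],"dp":[0.0008,0.0006,0],"claw":0},{"turn":[0,0,0],"dp":[0.0008,0.0006,0],"claw":0}]'
python3 -m pendant '[{"turn":[0,0,0],"dp":[0.0008,0.0006,0],"claw":0},{"turn":[0,0,0],"dp":[0.0008,0.0006,0],"claw":0}]'

```

```text
t: 9.85
ee_pos: [566.6, 9.2, 178.7]
orientation: [1.466, 2.779, 0.0]
ft_force: [0.6, -0.4, 0.1]
width: 0.5
t: 10.05
ee_pos: [567.4, 9.8, 178.7]
orientation: [1.466, 2.779, 0.0]
ft_force: [0.5, -0.0, 0.9]
width: 0.3
```

```bash
python3 -m pendant '[{"turn":[0,0,0],"dp":[0.0008,0.0006,0],"claw":0},{"turn":[0,0,0],"dp":[0.0008,0.0006,0],"claw":0}]'
python3 - <<'E'
from h import *
d=snap("wrist","w12",4,(220,160,340,300)); o=ctrl.get_obs();print(o["ee_pos"],o["ft_force"])
E
```

```text
t: 10.25
ee_pos: [568.2, 10.4, 178.7]
orientation: [1.466, 2.779, 0.0]
ft_force: [-1.0, -0.3, -0.1]
width: 0.2
[568.13205162  10.3465755  178.67346061] [ 0.38798967 -0.17109212 -0.47686264]
```

View pics/w12.png

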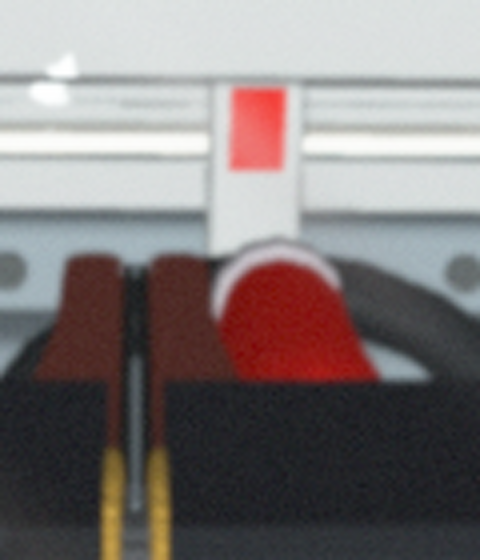

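```bash
python3 -m pendant '[{"turn":[0,0,0],"dp":[0.0008,0.0006,0],"claw":0},{"turn":[0,0,0],"dp":[0.0008,0.0006,0],"claw":0}]'
python3 -m pendant '[{"turn":[0,0,0],"dp":[0,0,0],"claw":0}]'
python3 -m pendant '[{"turn":[0,0,0],"dp":[0.0008,0.0006,0],"claw":0},{"turn":[0,0,0],"dp":[0.0008,0.0006,0],"claw":0}]'
python3 -m pendant '[{"turn":[0,0,0],"dp":[0,0,0],"claw":0}]'

```

```text
t: 10.5
ee_pos: [568.8, 10.9, 178.6]
orientation: [-1.466, -2.778, 0.001]
ft_force: [-0.5, 0.4, 0.3]
width: 0.6
t: 10.6
ee_pos: [568.8, 10.9, 178.6]
orientation: [-1.466, -2.778, 0.0]
ft_force: [-0.1, -0.1, 0.1]
width: 0.5
t: 10.8
ee_pos: [569.5, 11.5, 178.6]
orientation: [-1.466, -2.778, 0.0]
ft_force: [-1.0, -0.6, -0.0]
width: 0.2
t: 10.9
ee_pos: [569.5, 11.5, 178.6]
orientation: [-1.466, -2.778, 0.0]
ft_force: [-1.2, -1.3, 0.1]
width: 0.6
```

```bash
python3 - <<'E'
import numpy as np
y=np.radians(-55.7); c=np.array([np.cos(y),np.sin(y)]); s=np.array([-c[1],c[0]])
r=np.hypot(46,19.4); th0=np.arctan2(-19.4,-46)
P=lambda k:(lambda t:r*np.cos(t)*c+r*np.sin(t)*s)(th0-np.radians(k))
for j in range(8):
    print(j,[ (P(45*j+5.625*i)-P(45*j)).round(1).tolist() for i in range(1,9)])
E
```

```text
0 [[2.9, 4.0], [6.1, 7.7], [9.7, 11.0], [13.6, 14.0], [17.7, 16.6], [22.1, 18.7], [26.7, 20.5], [31.4, 21.7]]
1 [[4.8, 0.8], [9.7, 1.1], [14.6, 1.0], [19.5, 0.3], [24.2, -0.8], [28.9, -2.4], [33.3, -4.4], [37.6, -6.9]]
2 [[4.0, -2.9], [7.7, -6.1], [11.0, -9.7], [14.0, -13.6], [16.6, -17.7], [18.7, -22.1], [20.5, -26.7], [21.7, -31.4]]
3 [[0.8, -4.8], [1.1, -9.7], [1.0, -14.6], [0.3, -19.5], [-0.8, -24.2], [-2.4, -28.9], [-4.4, -33.3], [-6.9, -37.6]]
4 [[-2.9, -4.0], [-6.1, -7.7], [-9.7, -11.0], [-13.6, -14.0], [-17.7, -16.6], [-22.1, -18.7], [-26.7, -20.5], [-31.4, -21.7]]
5 [[-4.8, -0.8], [-9.7, -1.1], [-14.6, -1.0], [-19.5, -0.3], [-24.2, 0.8], [-28.9, 2.4], [-33.3, 4.4], [-37.6, 6.9]]
6 [[-4.0, 2.9], [-7.7, 6.1], [-11.0, 9.7], [-14.0, 13.6], [-16.6, 17.7], [-18.7, 22.1], [-20.5, 26.7], [-21.7, 31.4]]
7 [[-0.8, 4.8], [-1.1, 9.7], [-1.0, 14.6], [-0.3, 19.5], [0.8, 24.2], [2.4, 28.9], [4.4, 33.3], [6.9, 37.6]]
```

```bash
python3 -m pendant '[{"turn":[0,0,0],"dp":[0.0029,0.0040,0],"claw":0},{"turn":[0,0,0],"dp":[0.0061,0.0077,0],"claw":0},{"turn":[0,0,0],"dp":[0.0097,0.0110,-0.0004],"claw":0},{"turn":[0,0,0],"dp":[0.0136,0.0140,-0.0006],"claw":0},{"turn":[0,0,0],"dp":[0.0177,0.0166,-0.0008],"claw":0},{"turn":[0,0,0],"dp":[0.0221,0.0187,-0.001],"claw":0},{"turn":[0,0,0],"dp":[0.0267,0.0205,-0.0012],"claw":0},{"turn":[0,0,0],"dp":[0.0314,0.0217,-0.0012],"claw":0}]'
python3 - <<'E'
from h import *
d=snap("wrist","w13",1.5); o=ctrl.get_obs();print(o["ee_pos"],o["ft_force"])
E
```

```text
t: 11.7
ee_pos: [601.2, 33.8, 177.3]
orientation: [-1.465, -2.778, -0.0]
ft_force: [-2.5, -0.5, -1.1]
width: 0.5
[602.17425779  33.9598344  177.42953302] [-0.57768252  0.39687382 -0.12551337]
```

View pics/w13.png

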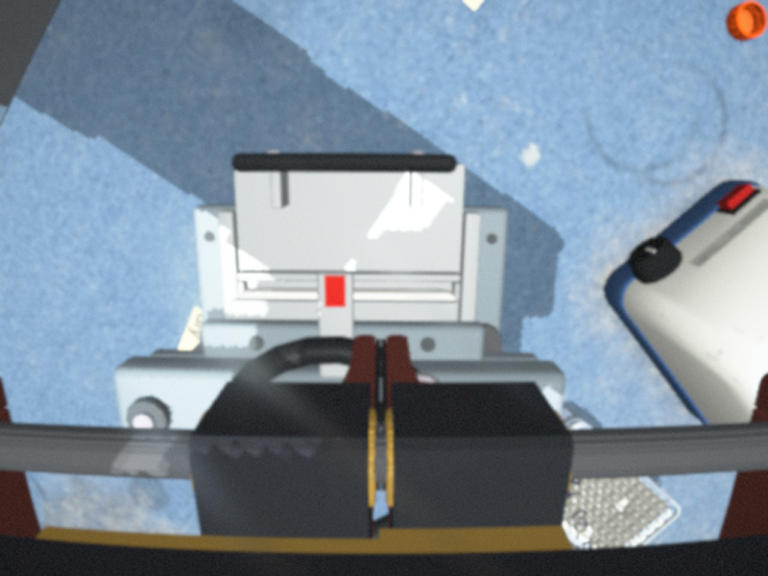

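```bash
python3 -m pendant '[{"turn":[0,0,0],"dp":[0.0048,0.0008,0],"claw":0},{"turn":[0,0,0],"dp":[0.0097,0.0011,-0.0003],"claw":0},{"turn":[0,0,0],"dp":[0.0146,0.0010,-0.0005],"claw":0},{"turn":[0,0,0],"dp":[0.0195,0.0003,-0.0007],"claw":0},{"turn":[0,0,0],"dp":[0.0242,-0.0008,-0.0009],"claw":0},{"turn":[0,0,0],"dp":[0.0289,-0.0024,-0.001],"claw":0},{"turn":[0,0,0],"dp":[0.0333,-0.0044,-0.0012],"claw":0},{"turn":[0,0,0],"dp":[0.0376,-0.0069,-0.0013],"claw":0}]'
python3 - <<'E'
from h import *
d=snap("side","sd14",4,(190,100,370,230)); o=ctrl.get_obs();print(o["ee_pos"],o["ft_force"])
E
```

```text
t: 12.55
ee_pos: [638.8, 26.1, 176.0]
orientation: [-1.466, -2.778, 0.0]
ft_force: [-3.4, 0.8, 0.1]
width: 0.3
[639.62058402  25.71160999 176.11541359] [-0.90703397  2.1414236  -0.55341225]
```

View pics/sd14.png

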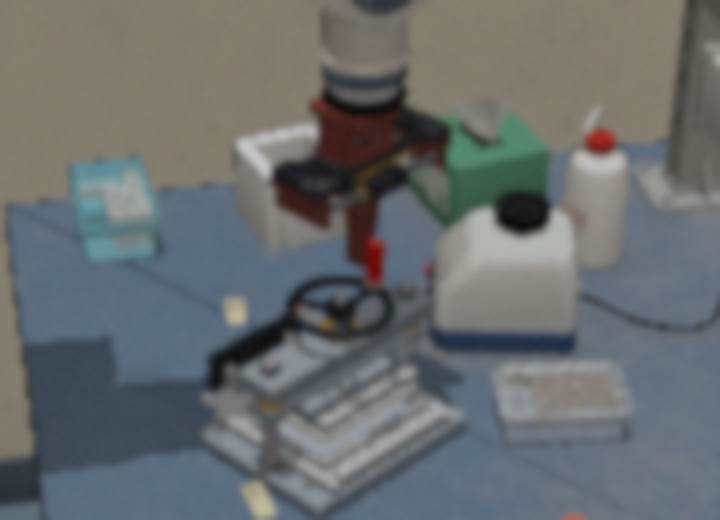

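Handle (375,260) is a quarter turn on, with the finger behind it. Continuing.

```bash
python3 -m pendant '[{"turn":[0,0,0],"dp":[0.0040,-0.0029,0],"claw":0},{"turn":[0,0,0],"dp":[0.0077,-0.0061,-0.0003],"claw":0},{"turn":[0,0,0],"dp":[0.0110,-0.0097,-0.0005],"claw":0},{"turn":[0,0,0],"dp":[0.0140,-0.0136,-0.0007],"claw":0},{"turn":[0,0,0],"dp":[0.0166,-0.0177,-0.0009],"claw":0},{"turn":[0,0,0],"dp":[0.0187,-0.0221,-0.001],"claw":0},{"turn":[0,0,0],"dp":[0.0205,-0.0267,-0.0012],"claw":0},{"turn":[0,0,0],"dp":[0.0217,-0.0314,-0.0013],"claw":0}]'
python3 -m pendant '[{"turn":[0,0,0],"dp":[0.0008,-0.0048,0],"claw":0},{"turn":[0,0,0],"dp":[0.0011,-0.0097,-0.0003],"claw":0},{"turn":[0,0,0],"dp":[0.0010,-0.0146,-0.0005],"claw":0},{"turn":[0,0,0],"dp":[0.0003,-0.0195,-0.0007],"claw":0},{"turn":[0,0,0],"dp":[-0.0008,-0.0242,-0.0009],"claw":0},{"turn":[0,0,0],"dp":[-0.0024,-0.0289,-0.001],"claw":0},{"turn":[0,0,0],"dp":[-0.0044,-0.0333,-0.0012],"claw":0},{"turn":[0,0,0],"dp":[-0.0069,-0.0376,-0.0013],"claw":0}]'
python3 - <<'E'
from h import *
d=snap("side","sd15",4,(190,100,370,230)); o=ctrl.get_obs();print(o["ee_pos"],o["ft_force"])
E
```

```text
t: 13.4
ee_pos: [661.3, -5.4, 175.2]
orientation: [1.465, 2.777, 0.001]
ft_force: [-0.5, 2.4, 0.6]
width: 0.4
t: 14.2
ee_pos: [653.3, -43.0, 173.5]
orientation: [-1.466, -2.779, -0.0]
ft_force: [1.7, 3.2, -0.5]
width: 0.3
[652.84117569 -43.6360848  173.46026243] [-0.10826645  0.21544864  1.10272272]
```

View pics/sd15.png

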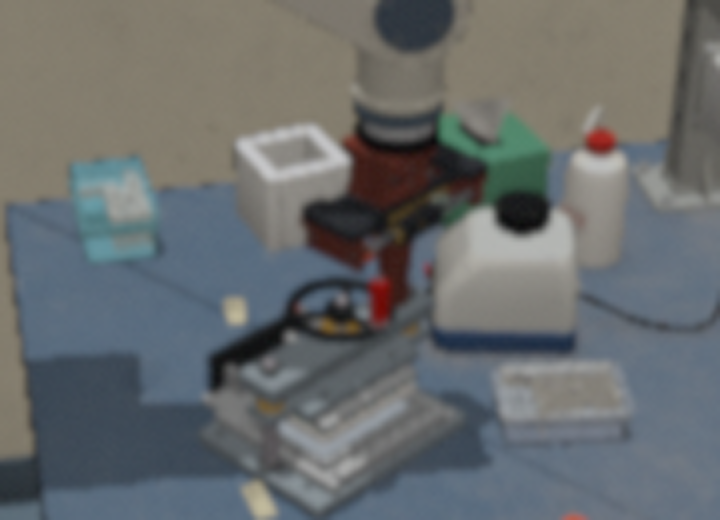

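```bash
python3 -m pendant '[{"turn":[0,0,0],"dp":[-0.0029,-0.0040,0],"claw":0},{"turn":[0,0,0],"dp":[-0.0061,-0.0077,-0.0003],"claw":0},{"turn":[0,0,0],"dp":[-0.0097,-0.0110,-0.0005],"claw":0},{"turn":[0,0,0],"dp":[-0.0136,-0.0140,-0.0007],"claw":0},{"turn":[0,0,0],"dp":[-0.0177,-0.0166,-0.0009],"claw":0},{"turn":[0,0,0],"dp":[-0.0221,-0.0187,-0.001],"claw":0},{"turn":[0,0,0],"dp":[-0.0267,-0.0205,-0.0012],"claw":0},{"turn":[0,0,0],"dp":[-0.0314,-0.0217,-0.0013],"claw":0}]'
python3 -m pendant '[{"turn":[0,0,0],"dp":[-0.0048,-0.0008,0],"claw":0},{"turn":[0,0,0],"dp":[-0.0097,-0.0011,-0.0003],"claw":0},{"turn":[0,0,0],"dp":[-0.0146,-0.0010,-0.0005],"claw":0},{"turn":[0,0,0],"dp":[-0.0195,-0.0003,-0.0007],"claw":0},{"turn":[0,0,0],"dp":[-0.0242,0.0008,-0.0009],"claw":0},{"turn":[0,0,0],"dp":[-0.0289,0.0024,-0.001],"claw":0},{"turn":[0,0,0],"dp":[-0.0333,0.0044,-0.0012],"claw":0},{"turn":[0,0,0],"dp":[-0.0376,0.0069,-0.0013],"claw":0}]'
python3 - <<'E'
from h import *
d=snap("wrist","w16",1.5); snap("side","sd16",4,(190,100,370,230)); o=ctrl.get_obs();print(o["ee_pos"],o["ft_force"])
E
```

```text
t: 15.05
ee_pos: [622.2, -64.6, 172.4]
orientation: [1.465, 2.778, 0.001]
ft_force: [3.9, 3.1, 0.3]
width: 0.3
t: 15.85
ee_pos: [584.2, -57.4, 171.0]
orientation: [1.466, 2.778, 0.0]
ft_force: [3.5, -1.2, 0.1]
width: 0.3
[583.3787249  -57.03431367 170.80020953] [-0.69215621  0.18369627  0.41096744]
```

View pics/w16.png

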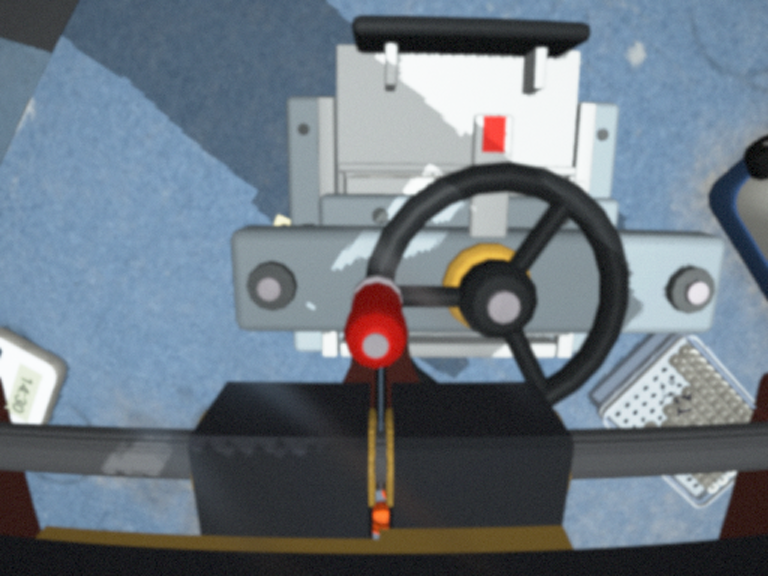

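View pics/sd16.png

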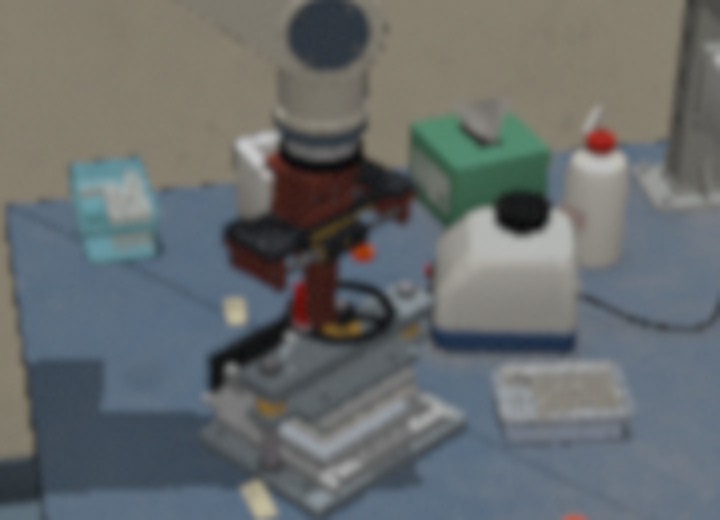

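```bash
python3 -m pendant '[{"turn":[0,0,0],"dp":[-0.0040,0.0029,0],"claw":0},{"turn":[0,0,0],"dp":[-0.0077,0.0061,-0.0003],"claw":0},{"turn":[0,0,0],"dp":[-0.0110,0.0097,-0.0005],"claw":0},{"turn":[0,0,0],"dp":[-0.0140,0.0136,-0.0007],"claw":0},{"turn":[0,0,0],"dp":[-0.0166,0.0177,-0.0009],"claw":0},{"turn":[0,0,0],"dp":[-0.0187,0.0221,-0.001],"claw":0},{"turn":[0,0,0],"dp":[-0.0205,0.0267,-0.0012],"claw":0},{"turn":[0,0,0],"dp":[-0.0217,0.0314,-0.0013],"claw":0}]'
python3 - <<'E'
from h import *
d=snap("wrist","w17",1.5); o=ctrl.get_obs();print(o["ee_pos"],o["ft_force"])
E
```

```text
t: 16.75
ee_pos: [562.0, -25.9, 169.6]
orientation: [-1.465, -2.778, 0.001]
ft_force: [1.2, -2.9, 0.7]
width: 0.4
[561.57617403 -25.25025183 169.44089679] [-0.42784515 -1.56836655  0.03645329]
```

View pics/w17.png

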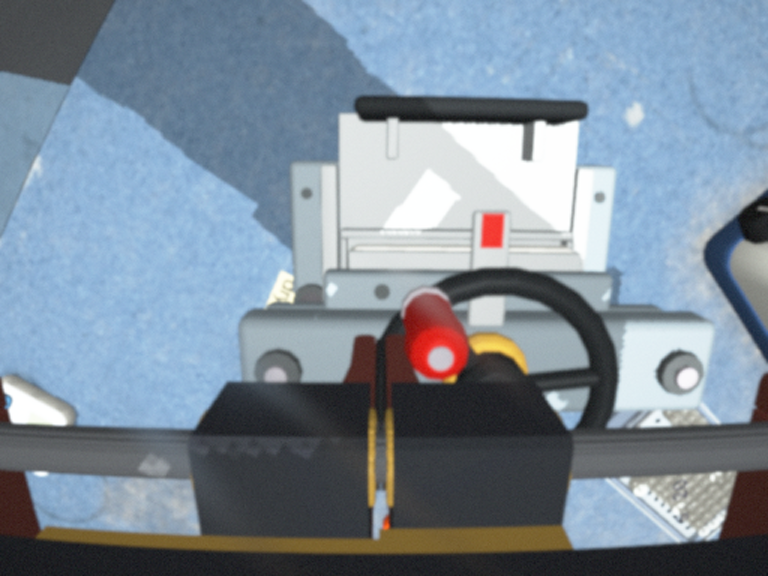

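```bash
python3 -m pendant '[{"turn":[0,0,0],"dp":[-0.0008,0.0048,0],"claw":0},{"turn":[0,0,0],"dp":[-0.0011,0.0097,-0.0003],"claw":0},{"turn":[0,0,0],"dp":[-0.0010,0.0146,-0.0005],"claw":0},{"turn":[0,0,0],"dp":[-0.0003,0.0195,-0.0007],"claw":0},{"turn":[0,0,0],"dp":[0.0008,0.0242,-0.0009],"claw":0},{"turn":[0,0,0],"dp":[0.0016,0.0268,-0.0010],"claw":0},{"turn":[0,0,0],"dp":[0.0024,0.0289,-0.0011],"claw":0},{"turn":[0,0,0],"dp":[0.0024,0.0289,-0.0011],"claw":0}]'
python3 - <<'E'
from h import *
d=snap("wrist","w18",1.5); o=ctrl.get_obs();print(o["ee_pos"],o["ft_force"])
E
```

```text
t: 17.6
ee_pos: [565.3, 3.3, 168.5]
orientation: [-1.465, -2.779, -0.001]
ft_force: [-0.6, -0.1, 0.9]
width: 0.3
[565.31122057   3.20840165 168.55060821] [-0.29814872 -0.53122766 -0.13270948]
```

View pics/w18.png

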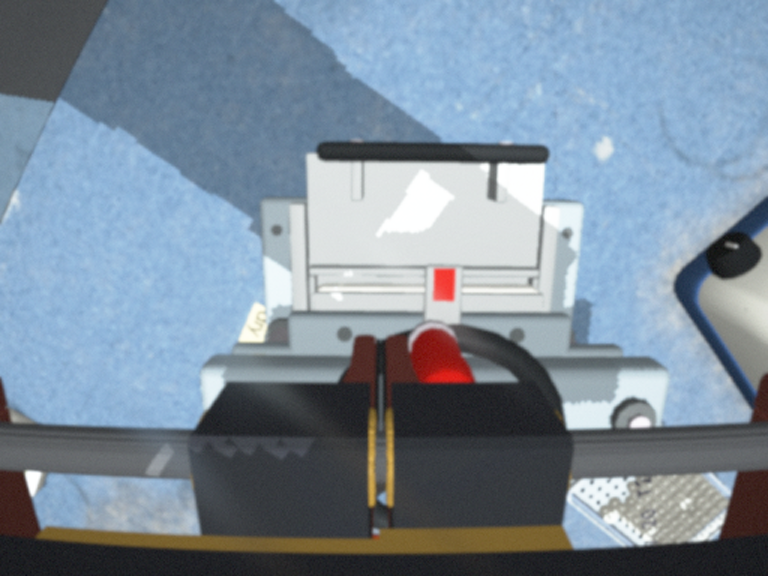

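```bash
python3 -m pendant '[{"turn":[0,0,0],"dp":[0.0011,0.0025,-0.0001],"claw":0},{"turn":[0,0,0],"dp":[0.0022,0.0044,-0.0001],"claw":0},{"turn":[0,0,0],"dp":[0.0032,0.0064,-0.0002],"claw":0},{"turn":[0,0,0],"dp":[0.0032,0.0064,-0.0002],"claw":0}]'
python3 - <<'E'
from h import *
d=snap("wrist","w19",4,(220,160,340,300)); o=ctrl.get_obs();print(o["ee_pos"],o["ft_force"])
E
```

```text
t: 18.05
ee_pos: [568.6, 9.5, 168.4]
orientation: [1.466, 2.779, 0.0]
ft_force: [0.1, -1.3, -0.2]
width: 0.8
[568.53332357   9.43572306 168.37844439] [-0.05715636 -1.45768576  0.17849822]
```

View pics/w19.png

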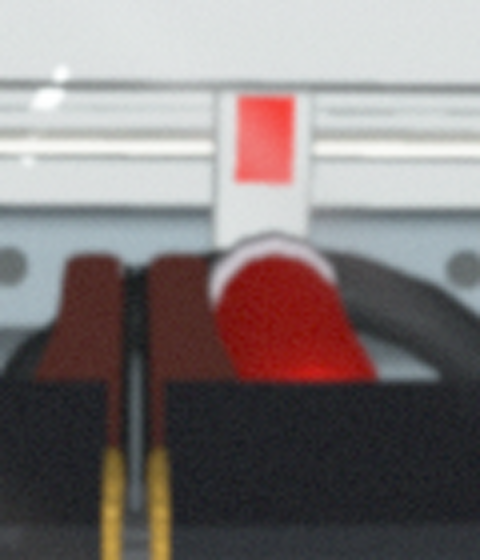

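```bash
python3 -m pendant '[{"turn":[0,0,0],"dp":[0.0004,0.0006,0],"claw":0},{"turn":[0,0,0],"dp":[0.0008,0.0012,0],"claw":0},{"turn":[0,0,0],"dp":[0.0008,0.0012,0],"claw":0}]'
python3 - <<'E'
from h import *
o=ctrl.get_obs();print(o["ee_pos"],o["ft_force"],o["t"])
E
python3 -m pendant '[{"turn":[0,0,0],"dp":[-0.006,-0.004,0],"claw":0},{"turn":[0,0,0],"dp":[-0.0239,-0.0164,0],"claw":0},{"turn":[0,0,0],"dp":[-0.0239,-0.0164,0.03],"claw":0},{"turn":[0,0,0],"dp":[-0.0239,-0.0164,0.08],"claw":0},{"turn":[0,0,0],"dp":[-0.0239,-0.0164,0.119],"claw":0},{"turn":[0,0,0],"dp":[-0.0239,-0.0164,0.119],"claw":0},{"turn":[0,0,0],"dp":[-0.0239,-0.0164,0.119],"claw":0}]'
python3 - <<'E'
from h import *
d=snap("wrist","w20",1.5); snap("wrist","w20z",4,(230,130,400,260)); o=ctrl.get_obs();print(o["ee_pos"],o["ft_force"])
E
```

```text
t: 18.4
ee_pos: [569.2, 10.4, 168.3]
orientation: [-1.466, -2.779, 0.0]
ft_force: [-0.2, -1.2, -0.6]
width: 0.4
[569.17222383  10.42746515 168.34848738] [-0.15111592 -1.21377216 -0.55213781] 18.4
t: 19.1
ee_pos: [545.4, -6.0, 288.2]
orientation: [1.465, 2.777, 0.002]
ft_force: [0.3, 0.1, -0.1]
width: 0.4
[544.26346028  -5.94396529 286.08934703] [ 0.08185047 -0.39267266  0.50326295]
```

View pics/w20.png

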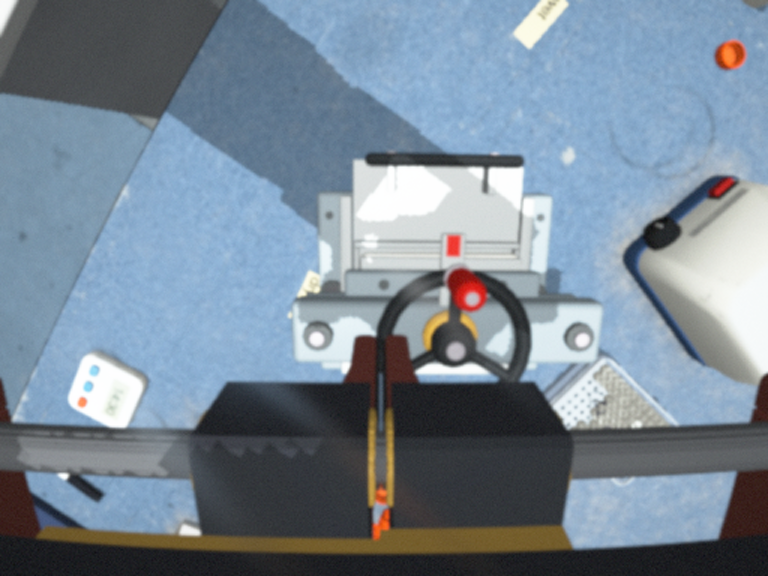

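View pics/w20z.png

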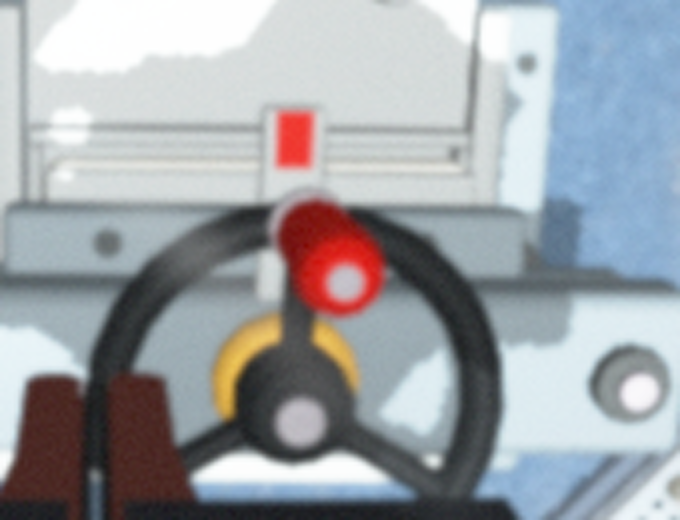

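```bash
python3 - <<'E'
from h import *
d=imaging.get_image("wrist"); print(d["xyz"])
y=np.radians(-55.7); c=np.array([np.cos(y),np.sin(y)]); s=np.array([-c[1],c[0]])
def cen(im,x,yy,r):
    p=im[yy-r:yy+r+1,x-r:x+r+1].astype(float).min(2); p=np.clip(p-110,0,None)
    Y,X=np.mgrid[-r:r+1,-r:r+1]; return np.array([x+(p*X).sum()/p.sum(),yy+(p*Y).sum()/p.sum()])
def markc(im):
    m=((im[...,2]>150)&(im[...,1]<90)&(im[...,0]<90)).astype(np.uint8); m[262:]=0; m[:225]=0; m[:,:430]=0; m[:,490:]=0
    Y,X=np.nonzero(m); return np.array([X.mean(),Y.mean()])
for f,h,k,dz in [("w9",(460,358),(478,304),0),("w20",(456,351),(472,299),-10)]:
    im=cv2.imread(f"pics/{f}.png"); H=cen(im,*h,9);T=cen(im,*k,7);M=markc(im)
    a=onz(d,H/1.5,171+dz);b=onz(d,T/1.5,212+dz);m=onz(d,M/1.5,130)
    g=lambda v:((v[:2]@c).round(2),(v[:2]@s).round(2))
    print(f,H.round(1),T.round(1),M.round(1),"handle-hub",g(b-a),"deg",np.degrees(np.arctan2((b-a)[:2]@s,-(b-a)[:2]@c)).round(2),"mark-hub",g(m-a))
E
```

```text
[505.35775469  51.45148253 446.65408339]
w9 [459.9 358.3] [477.2 305.1] [454.9 246.5] handle-hub (np.float64(-45.25), np.float64(0.35)) deg 0.44 mark-hub (np.float64(-60.95), np.float64(0.53))
w20 [455.5 350.9] [471.9 298.7] [453.1 245.4] handle-hub (np.float64(-44.93), np.float64(0.72)) deg 0.91 mark-hub (np.float64(-60.78), np.float64(0.57))
```

```bash
python3 -m pendant '[{"turn":[0,0,-0.12],"dp":[0.016,0.001,0],"claw":0.0878},{"turn":[0,0,-0.24],"dp":[0.032,0.002,0],"claw":0.0878},{"turn":[0,0,-0.36],"dp":[0.048,0.003,0],"claw":0.0878},{"turn":[0,0,-0.48],"dp":[0.064,0.004,0],"claw":0.0878},{"turn":[0,0,-0.6],"dp":[0.08,0.005,-0.02],"claw":0.0878},{"turn":[0,0,-0.6],"dp":[0.08,0.005,-0.05],"claw":0.0878},{"turn":[0,0,-0.6],"dp":[0.08,0.005,-0.065],"claw":0.0878},{"turn":[0,0,-0.6],"dp":[0.08,0.005,-0.065],"claw":0.0878}]'
python3 -m pendant '[{"turn":[0,0,0],"dp":[0,0,0],"claw":0.0878},{"turn":[0,0,0],"dp":[0,0,0],"claw":0.0878}]'
python3 - <<'E'
from h import *
o=ctrl.get_obs();print(o["ee_pos"],o["orientation"])
d=imaging.get_image("wrist"); cv2.imwrite("pics/w21.png",d["pixels"]); print(d["xyz"],d["rotation"])
snap("wrist","w21z",2,(60,0,360,300)); snap("side","sd21",4,(190,100,370,230))
E
```

```text
t: 20.05
ee_pos: [622.8, -0.9, 218.6]
orientation: [-2.217, -2.218, 0.008]
ft_force: [-0.7, -0.5, -0.4]
width: 60.7
t: 20.25
ee_pos: [625.9, -1.0, 223.6]
orientation: [2.22, 2.221, 0.002]
ft_force: [-0.4, -1.0, -0.6]
width: 76.9
[625.87394675  -1.01257495 223.59730229] [2.22042956e+00 2.22067517e+00 1.90182436e-03]
[625.40100901  68.50620383 384.05927693] [-0.25775973 -0.00180737 -0.00119003]
```

View pics/w21z.png

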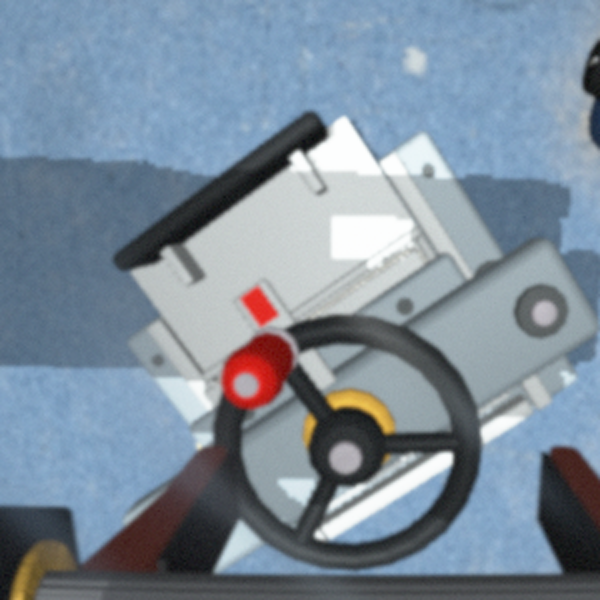

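View pics/sd21.png

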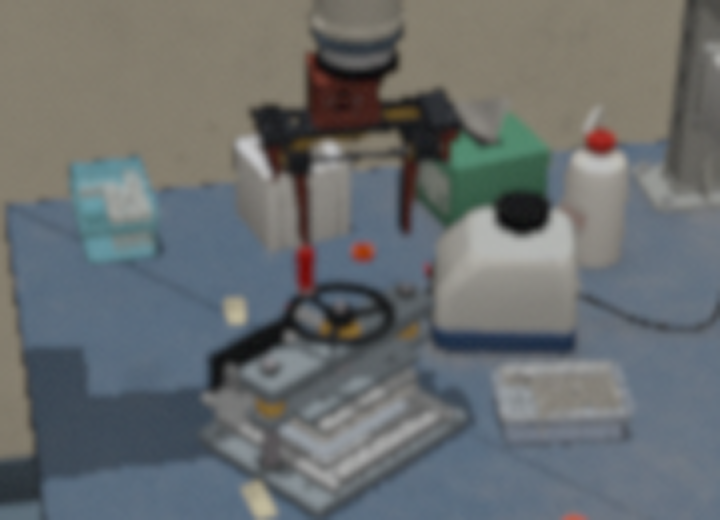

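```bash
python3 - <<'E'
from h import *
d1=imaging.get_image("wrist")
d0=dict(d1); d0["xyz"]=np.array([624.54983217,69.53482787,382.44744301]); d0["rotation"]=np.array([-0.25772255,0.00131833,-0.00089802])
y=np.radians(-55.7); c=np.array([np.cos(y),np.sin(y)]); s=np.array([-c[1],c[0]])
def cen(im,x,yy,r):
    g=im.astype(float).min(2); p=g[yy-r:yy+r+1,x-r:x+r+1]; p=np.clip(p-85,0,None)
    Y,X=np.mgrid[-r:r+1,-r:r+1]; return np.array([x+(p*X).sum()/p.sum(),yy+(p*Y).sum()/p.sum()])
i1=d1["pixels"]; i0=cv2.imread("pics/wrist0.png")
print(ctrl.get_obs()["t"],d1["xyz"],d1["rotation"])
for n,im,d,h,k,mk,dz in [("before",i0,d0,(234,236),(181,200),(191.1,154.4),0),("after",i1,d1,(232,229),(182,192),None,-10)]:
    if mk is None:
        r=red(d)[0]; mk=[q[1] for q in r if 185<q[1][0]<195 and 145<q[1][1]<160][0]
    H=cen(im,*h,9);T=cen(im,*k,6)
    a=onz(d,H,171+dz);b=onz(d,T,212+dz);m=onz(d,mk,130)
    f=lambda v:np.degrees(np.arctan2(v[:2]@s,-v[:2]@c)).round(2)
    print(n,H.round(1),T.round(1),mk,"hub",a[:2].round(1),"handle deg",f(b-a),"r",np.linalg.norm((b-a)[:2]).round(1),"mark deg",f(m-a))
E
```

```text
20.45 [625.30930374  68.51305042 384.1335553 ] [-0.25777976 -0.00210702 -0.0012991 ]
before [233.7 236. ] [180.7 199.6] (191.1, 154.4) hub [610.6 -15.8] handle deg 0.0 r 45.4 mark deg 0.05
after [232.5 228.6] [182.6 192.3] [189.5, 152.8] hub [610.6 -15.9] handle deg 0.15 r 45.5 mark deg 0.2
```

```bash
python3 -m pendant '[{"turn":[0,0,0],"dp":[0,0,0.03],"claw":0.0878},{"turn":[0,0,0],"dp":[0,0,0.06],"claw":0.0878},{"turn":[0,0,0],"dp":[0,0,0.06],"claw":0.0878},{"turn":[0,0,0],"dp":[0,0,0.06],"claw":0.0878}]'
python3 -c "
from workcell import ctrl
print(ctrl.close_job())"
```

```text
t: 20.85
ee_pos: [625.6, -1.0, 283.3]
orientation: [2.22, 2.22, 0.002]
ft_force: [0.1, 0.4, 0.5]
width: 87.8
the job is handed in; nothing more can be done
None
```

The tray is fully home and the wheel has gone one turn, with the handle back over the red mark. The job is handed in at about 21 s of the 72 s allowed. I did both pushes with closed fingertips and gripped nothing.

- **Tray:** It took about 2 N to slide, then stopped dead while the push rose to about 16 N. The push plate's face measured 121.4 mm in front of the wheel axis, against 122 mm expected. One early camera estimate was about 3–5 mm off. I put that down to seeing the plate's outer face as well as its top edge; a straighter view agreed.
- **Wheel:** I pushed the handle clockwise at about 2–5 N, following its 10 mm sink. From the starting camera pose, the handle stood at 0.15° afterwards against 0.0° before, and the mark measured 0.05° before and 0.2° after.
- **Disagreement on the angle:** Two rougher checks differed slightly. A closer view read about 0.5° past one turn, and the fingertip's final position suggested about 0.8° short, so I take the angle to be within about 1°.
- **Mat and surroundings:** I did not measure the mat directly; that it is pressed in follows from the wheel's full turn. Nothing else appeared moved in the last pictures, and the gripper was clear above the press when I handed in.

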